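Open the latched gate of the lamp guard

TASK

Open the gate of the red lamp guard so that the tray of brass lamps can be taken out: work the ball-ended thumb lever down to lift the latch bar to the height of the slot in the brass keeper, feeling for it gently so that the bar is never forced against the keeper, and swing the gate out towards the robot through that slot. Swing it on until it stands about square to the guard, let the bar drop back down and leave the gate standing open, with the lamps and everything else undisturbed.

Things in the scene. Friction and masses are not known exactly. Their poses are not given: they have to be found in the camera images.
- pen: The lamp guard: a low red steel fence (120 mm high, 310 mm wide, 170 mm deep) fixed on the table round a tray of lamps. Origin on the table straight under the lever's ball when the gate is shut; x points into the guard, away from the robot, y to the left along the shut gate. The gate fills the front side (x = 0). The hinge post, 20 mm square and 200 mm high, stands at y = +140 mm.
- post: The catch post: a red 20 mm square steel post, 130 mm high, fixed at x = 0, y = -160 mm of the guard; origin at the middle of its foot, axes parallel to the guard's. It carries the brass keeper (see keeper). Post and keeper must not be pressed with more than 12 N.
- gate (a joint): Swing of the gate about its upright hinge, rad: 0 shut (a stop), growing as the free end comes out towards the robot, to 1.75 at the outer stop. It stays where it is left (hinge friction 0.22 N m). A red frame 12 mm thick, 252 mm wide, 20 to 150 mm above the table, 0.9 kg. Shut, the nose has 3 mm of play before the lip.
- latch (a joint): Turn of the latch about its pivot, rad: 0 at rest, bar down (a stop; gravity returns it); grows as the ball is pushed down and the bar's nose rises, to 0.5. The latch weighs 0.2 to 0.35 kg; about 1 to 2 N down on the ball holds it up. The nose rises about 1.29 times as far as the ball goes down.
- gate_hinge (a point): Point on the gate's upright hinge line, 150 mm above the table; the line is at x = 0, y = +120 mm of the guard.
- latch_pivot (a point): The latch's level pivot pin, across the gate, on a 42 mm bracket on the gate's far side; 190 mm from the hinge line, 185 mm above the table, turning with the gate.
- knob (a point): Centre of the black ball, 26 mm in diameter, at the end of the thumb lever, 70 mm from the pivot on the hinge's side; 120 mm from the hinge line in the middle of the gate's thickness, 197 mm above the table at rest. It can be pinched from above across the gate, fingers straddling the gate, and pushed down to 168 mm; the gate's top rail is at 150 mm.
- nose (a point): Middle of the latch bar's nose, a round steel pin 10 mm thick, 14 mm long, lying across the gate; 170 mm above the table at rest, 279 mm from the hinge line, 90 mm from the pivot. It must rise 10 to 30 mm (20 at the mean keeper height) to clear the lip, and meets the hood 4 mm above that: the slot between lip and hood is 14 mm high. It is out of lip and hood once the gate is 0.12 rad open.
- lamp0: Empty brass lamp, 62 mm high, 54 mm wide at the rim, on the tray in the guard; origin under its foot.
- lamp1: Another such lamp on the tray; origin under its foot.
- lamp2: Another such lamp on the tray; origin under its foot.
- lamp3: Another such lamp on the table outside the guard, to the right of the catch post; origin under its foot.
- keeper (a point): Fixed point on the post's middle line 185 mm above the table, the MEAN height of the keeper's lip; it does not follow the keeper. The keeper is screwed on anew each time, up to 10 mm higher or lower, unmeasured. Its lip, 18 mm wide, 6 mm thick, rear face 10 mm in front of the post's middle, bars the nose's way out to the robot; a hood hangs over it, reaching 16 mm in front of the middle.
There are look-alikes about, which are no part of the job. Leave any pink look-alike of the lamp3 alone. What is shaped like the lamp0 but pink is not meant.

How it is judged:
On the way, in this order (a step that is already met when the one before it is completed fails the run):
1. The lever has lifted the latch bar while the gate is still shut (value of joint latch above 0.1 rad and value of joint gate below 0.03 rad), for 0.1 s.
2. The gate has been swung out, its bar clear of the keeper (value of joint gate above 0.25 rad), for 0.05 s.
At the end, for the whole second after the job is handed in: The gate stands still between 1.15 and 1.72 rad open (about square to the guard), the latch bar has dropped back to rest (latch below 0.04 rad), and all four lamps are upright (within 0.2 rad) and within 20 mm of where they stood (value of joint gate between 1.15 and 1.72 rad and velocity of joint gate between -0.05 and 0.05 rad/s and value of joint latch below 0.04 rad and distance of each of lamp0, lamp1, lamp2, lamp3 from where it was at the start of the episode below 0.02 m and angle between each of lamp0, lamp1, lamp2, lamp3's own z axis and vertical below 0.2 rad); the robot touches nothing.
It fails at once if The latch bar, or anything else, is forced against the keeper or its post with more than 12 N (contact force between post and anything else above 12 N).
It fails at once if A lamp is pushed over (angle between any of lamp0, lamp1, lamp2, lamp3's own z axis and vertical above 0.6 rad).
It also fails if it takes over 64 s, if anything falls off the work surface, if the arm or the gripper's body presses on something with over 40 N, if the wrist force passes 120 N, or if a joint passes its speed limit or range.

ROBOT

A 6-joint arm with a two-finger parallel gripper is mounted at the origin on the work surface. World frame = base frame: x ahead of the robot, y to its left, z up, the work surface at z = 0. Lengths are in m, angles in rad, forces in N, time in s.
With the tool pointing down it reaches from about 0.3 to 0.825 m from the base axis. Payload 5.4 kg.
Tool frame: the origin (TCP) lies at the very end of the fingers, on their centre line; the grasp point (between the pads) lies 19 mm behind it; z points along the fingers, y is the direction in which the jaws open and shut (so a half turn about z gives the same grasp; the last joint's range is limited). The gripper opens to 92 mm and grips with 3 to 60 N. Pads are 20 mm wide; open, the fingers measure 128 mm over their backs; the gripper's body (75 mm by 189 mm) begins 69 mm behind the grasp point.
Start: joints at [0.917, 0.158, 1.597, -0, 1.386, -0.21], TCP at [0.247, 0.519, 0.183] pointing down, gripper open.
Joint ranges: [-2.91, 2.91], [-0.94, 2.29], [0.18, 2.7], [-1.29, 4.43], [0.17, 2.64], [-3, 3]. Speed limits (rad/s): [2.57, 2.57, 3.14, 3.14, 3.14, 3.14].

INTERFACE

Orientations are given as a unit quaternion [w, x, y, z].
In Python, from bench import env, eoat, imaging, job_done gives the robot as it stands. Calls block until the motion is done:
- env.goto(position, orientation): joint-space move of the TCP to a pose.
- env.servo_line(position, velocity=0.15, orientation=None, stop_force=None): straight line of the TCP; orientation=None keeps the orientation; velocity is the mean speed in m/s. With stop_force (N) it stops when the force on the tool has changed by that much, and returns True; else False.
- env.goto_joints(angles): joint-space move.
- eoat.release() and eoat.clamp(newtons=None): open the fingers fully, or close them until they stop; newtons is the grip in N (None keeps the last).
- env.wait(seconds).
- env.ik(position, orientation): joint angles nearest the present ones, or None.
- imaging.snapshot(name): name is "scene" or "top" or "wrist"; returns a dict with "color" (480x640x3 uint8, blue, green, red), "range_z" (480x640 float32, m along the optical axis (not along the pixel's ray), 0 where there is no reading), "fx", "fy", "cx", "cy" (pixels), "eye" and "rotation" of the camera in the world; the wrist camera has in their place "T_tool_cam" (4x4, takes a point from camera to tool coordinates, whose origin is the TCP and whose axes are the flange's). Camera axes: x right, y down, z forward; pixel columns grow to the right and rows downward; lengths in m; the calibration is good to about 2 mm. A picture is of the moment at which its call begins: read the wrist's pose just before it.
A pose or a line that the arm cannot do raises env.Unreachable and nothing moves.
- job_done(): hands the job in, once; it reports no verdict.
Readings, each from a call of its own:
- env.get_clock(): time.
- env.get_joint_positions(): joint angles.
- env.get_qd(): joint speeds.
- env.get_joint_torque(): joint torques, N m.
- env.get_eef_pos(): TCP position.
- env.get_tcp_rot(): TCP orientation.
- env.get_ft_force(): force on the tool from outside, world axes, zero at the start.
- env.get_torque(): the same for the moment, N m.
- env.get_gripper_width(): finger opening in m.
Only numpy, scipy, OpenCV 4.12 (cv2) and the standard library are available. Lean on these libraries where they do the work, as an engineer would, in place of code of your own. Each camera call takes 0.05 s, during which the arm holds its last target. There are 200 camera calls.

## Working session

There is one attempt and no reset: what is moved stays moved. The work goes in short steps, each a Python script; the robot and the scene stay as the last script left them, time stands still between calls to the robot, and variables do not carry over. Pictures are saved under pics/ and viewed, on a budget of 10 in all, crops included, one or two more only if the job needs it, and the job is handed in when it is done.

```bash
mkdir -p pics; ls
cat > h.py <<'E'
import numpy as np, cv2
from bench import env, eoat, imaging, job_done
def cloud(s):
    v,u=np.mgrid[0:480,0:640]; z=s["range_z"]
    p=np.stack([(u-s["cx"])/s["fx"]*z,(v-s["cy"])/s["fy"]*z,z],-1)
    return p@np.array(s["rotation"]).T+np.array(s["eye"])
E
python3 - <<'E'
from h import *
for n in ("scene","top"):
    s=imaging.snapshot(n); cv2.imwrite(f"pics/{n}.png",s["color"]); np.savez(f"{n}.npz",**s)
    print(n,s["eye"],s["rotation"],s["fx"],s["cx"],s["cy"])
print(env.get_clock(),env.get_tcp_rot(),env.get_gripper_width())
E
```

```text
pics
scene [0.91877736 0.28673565 0.79296584] [-0.09261921  0.32434485  0.90719978 -0.2514173 ] 526.0021503022439 320.8646722614872 236.04724353857867
top [ 0.56620038 -0.03252899  0.92615651] [ 0.04629403 -0.70164527  0.7103321  -0.03129014] 469.7011377144241 316.79989663212376 238.75335066528106
0.1 [-3.54564613e-04  2.20079020e-01  9.75481685e-01 -7.63043632e-04] 0.09184553650373811
```

View pics/scene.png

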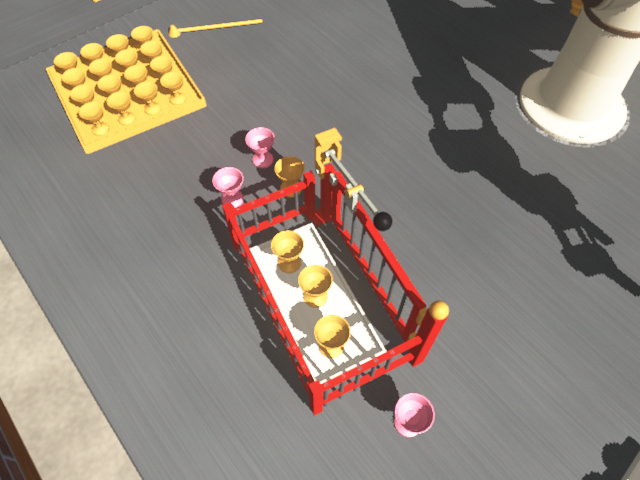

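View pics/top.png

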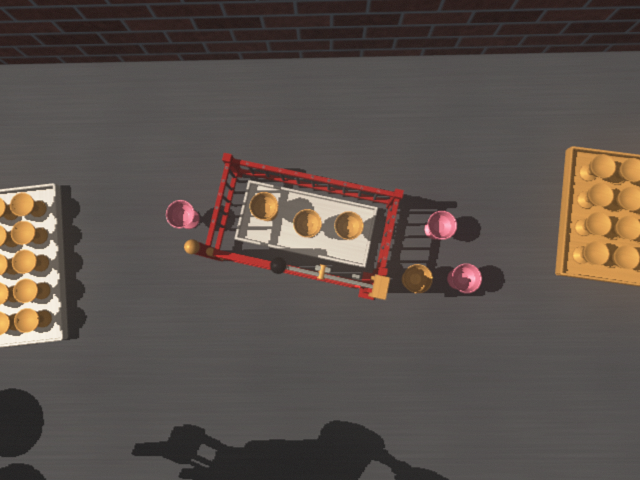

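The top view shows one guard. The black ball is at (279,266), the hinge-post finial at (191,247), the keeper at (380,287) and the brass lamp3 at (418,278). In the scene view the ball is at (383,221). The pink cups at top (182,214), (441,225) and (465,278) are decoys. Only one black ball sits on a lever. Locating it next.

```bash
cat > h.py <<'E'
import numpy as np, cv2
from scipy.spatial.transform import Rotation as R
from bench import env, eoat, imaging, job_done
def rot(q): return R.from_quat(np.r_[q[1:],q[0]]) # from wxyz
def quat(r): q=r.as_quat(); return np.r_[q[3],q[:3]]
def ray(s,u,v):
    return rot(s["rotation"]).apply([(u-s["cx"])/s["fx"],(v-s["cy"])/s["fy"],1.])
def plane(s,u,v,z):
    d=ray(s,u,v); e=np.array(s["eye"]); return e+d*(z-e[2])/d[2]
def cloud(s):
    v,u=np.mgrid[0:480,0:640]; z=s["range_z"]
    p=np.stack([(u-s["cx"])/s["fx"]*z,(v-s["cy"])/s["fy"]*z,z],-1)
    return rot(s["rotation"]).apply(p.reshape(-1,3)).reshape(480,640,3)+np.array(s["eye"])
def blob(m,u,v,r):
    b=np.zeros_like(m,bool); b[v-r:v+r,u-r:u+r]=1; y,x=np.nonzero(m&b); return x.mean(),y.mean(),len(x)
E
python3 - <<'E'
from h import *
S=np.load("scene.npz");T=np.load("top.npz")
for n,s,u,v in(("scene",S,383,221),("top",T,279,266)):
    P=cloud(s); hi=(s["color"].max(2)<45)&(P[...,2]>.17)&(s["range_z"]>0)
    b=blob(hi,u,v,16); print(n,b,plane(s,b[0],b[1],.197), P[int(b[1]),int(b[0])])
P=cloud(T);c=T["color"].astype(int);red=(c[...,2]>90)&(c[...,1]<60)&(c[...,0]<60)
# gate top rail: red at z~.15
m=red&(abs(P[...,2]-.15)<.012); 
v,u=np.nonzero(m); q=P[m]; print(len(q),q.min(0),q.max(0))
sel=(u>215)&(u<375)&(v>235); g=q[sel][:,:2]; l=cv2.fitLine(g.astype(np.float32),cv2.DIST_HUBER,0,.01,.01).ravel();print(l,len(g))
# corners of guard back rail z=.12
for uv in((228,158),(398,195)): print(P[uv[1],uv[0]],plane(T,*uv,.12))
print("post ball",P[247,191],"keeper",P[287,380], "lamp3",P[278,418])
cv2.imwrite("pics/crop.png",cv2.resize(T["color"][220:320,170:450],None,fx=2.8,fy=2.8,interpolation=cv2.INTER_CUBIC))
E
```

```text
scene (np.float64(377.3880597014925), np.float64(219.22388059701493), 67) [0.61242399 0.03890124 0.197     ] [0.61654506 0.04151643 0.20470582]h.py:15: RuntimeWarning: Mean of empty slice.
  b=np.zeros_like(m,bool); b[v-r:v+r,u-r:u+r]=1; y,x=np.nonzero(m&b); return x.mean(),y.mean(),len(x)
  ret = ret.dtype.type(ret / rcount)
Traceback (most recent call last):
ValueError: cannot convert float NaN to integer
```

Run:
```python
from h import *
S=np.load("scene.npz");T=np.load("top.npz")
cs=cv2.cvtColor(S["color"],cv2.COLOR_BGR2GRAY)[205:238,366:400]; ct=cv2.cvtColor(T["color"],cv2.COLOR_BGR2GRAY)[254:280,266:294]
for n,s,u,v,g in(("scene",S,383,221,cs),("top",T,279,266,ct)):
    P=cloud(s); print(n,g.min(),np.median(g),P[v,u])
    hi=(s["color"].max(2)<35); b=blob(hi,u,v,14); print(b,plane(s,b[0],b[1],.197))
P=cloud(T);c=T["color"].astype(int);red=(c[...,2]>90)&(c[...,1]<60)&(c[...,0]<60)
for z0 in(.15,):
    v,u=np.nonzero(red); sel=(u>215)&(u<365)&(v>235); u=u[sel];v=v[sel]
    q=np.array([plane(T,a,b,.15) for a,b in zip(u,v)]); print("z",np.percentile(P[v,u,2],[5,25,50,75,95]))
    l=cv2.fitLine(q[:,:2].astype(np.float32),cv2.DIST_HUBER,0,.01,.01).ravel();print(l,len(q))
for uv in((228,158),(398,195)): print(P[uv[1],uv[0]],plane(T,*uv,.12))
print("post ball",P[247,191],plane(T,191,247,.21),"keeper",P[287,380],plane(T,380,287,.21), "lamp3",P[278,418])
cv2.imwrite("pics/crop.png",np.vstack([cv2.resize(T["color"][220:310,170:450],(800,257),interpolation=cv2.INTER_CUBIC),cv2.resize(S["color"][120:220,290:570][:, :],(800,286),interpolation=cv2.INTER_CUBIC)]))
```

```text
scene 30 121.0 [0.61260041 0.04897381 0.20488214]
(np.float64(nan), np.float64(nan), 0) [nan nan nan]
top 41 58.0 [0.60419266 0.04051956 0.2093712 ]
(np.float64(nan), np.float64(nan), 0) [nan nan nan]
z [0.00399734 0.03329843 0.14809849 0.14950664 0.15108206]
[0.26958892 0.9629755  0.60966367 0.06234596] 700
[0.80041562 0.13916463 0.12171236] [0.80091417 0.1395301  0.12      ]
[ 0.72948812 -0.15769053  0.12142815] [ 0.7297779  -0.15791265  0.12      ]
post ball [0.63601662 0.17904245 0.20026086] [0.63507991 0.17620385 0.21      ] keeper [ 0.57054629 -0.11287237  0.20711032] [ 0.57052883 -0.11254949  0.21      ] lamp3 [ 0.58752941 -0.20303196  0.03948414]h.py:15: RuntimeWarning: Mean of empty slice.
  b=np.zeros_like(m,bool); b[v-r:v+r,u-r:u+r]=1; y,x=np.nonzero(m&b); return x.mean(),y.mean(),len(x)
  ret = ret.dtype.type(ret / rcount)
```

View pics/crop.png

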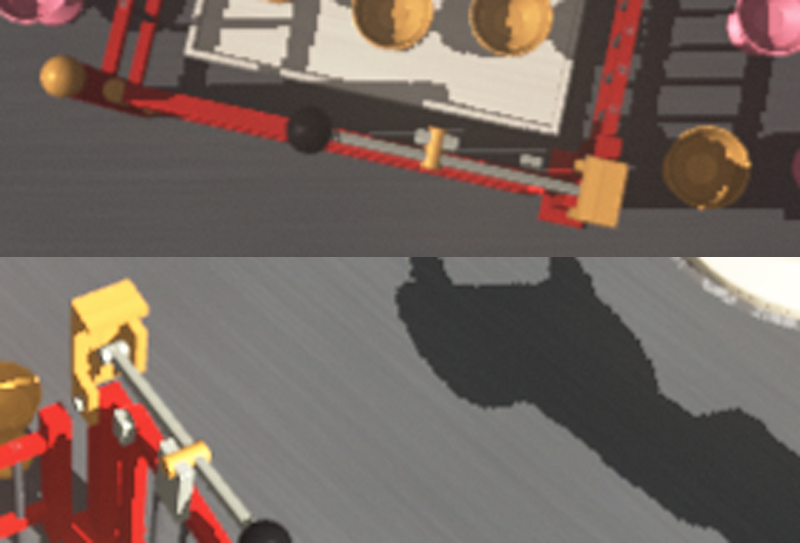

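Crop shows the ball on the lever at crop (308,130), brass pivot at (433,148), and the lever running to the brass keeper at (600,190). These match the description. Next: check reach along the whole arc, then go above the ball and look with the wrist camera.

```bash
cat >> h.py <<'E'
PSI=np.radians(-13.2); BALL=np.array([.6055,.0425])
def geo(): 
    px=np.array([np.cos(PSI),np.sin(PSI)]); py=np.array([-px[1],px[0]]); return px,py,BALL+.12*py
def pose(th,z,sgn=1,rad=.12):
    """TCP pose with ball pinched across the gate opened by th"""
    px,py,H=geo(); r=R.from_euler('z',-th); d=r.apply([*-py,0]); y=sgn*r.apply([*px,0]); zz=np.array([0,0,-1.])
    M=np.column_stack([np.cross(y,zz),y,zz]); return np.r_[H+rad*d[:2],z], quat(R.from_matrix(M))
E
python3 - <<'E'
from h import *
for s in(1,-1):
    for th in(0,.4,.8,1.2,1.45):
        p,q=pose(th,.16,s); j=env.ik(p,q); print(s,th,p.round(3),None if j is None else np.round(j,2))
p,q=pose(0,.30,1)
js={s:env.ik(*pose(0,.30,s)) for s in(1,-1)}; print(js)
E
```

```text
1 0 [0.606 0.043 0.16 ] [-0.13  0.26  1.53 -0.    1.36  0.1 ]
1 0.4 [0.562 0.062 0.16 ] [-0.1   0.15  1.65 -0.    1.34  0.53]
1 0.8 [0.53  0.098 0.16 ] [-0.04  0.08  1.73 -0.    1.33  0.99]
1 1.2 [0.514 0.143 0.16 ] [ 0.04  0.07  1.74 -0.    1.33  1.47]
1 1.45 [0.514 0.172 0.16 ] [ 0.1   0.09  1.72 -0.    1.33  1.78]
-1 0 [0.606 0.043 0.16 ] None
-1 0.4 [0.562 0.062 0.16 ] [-0.1   0.15  1.65 -0.    1.34 -2.61]
-1 0.8 [0.53  0.098 0.16 ] [-0.04  0.08  1.73 -0.    1.33 -2.15]
-1 1.2 [0.514 0.143 0.16 ] [ 0.04  0.07  1.74 -0.    1.33 -1.67]
-1 1.45 [0.514 0.172 0.16 ] [ 0.1   0.09  1.72 -0.    1.33 -1.36]
{1: array([-1.28764859e-01,  1.93692306e-01,  1.32939547e+00, -4.44089210e-16,
        1.61850488e+00,  1.01618602e-01]), -1: None}
```

Run:
```python
from h import *
p0=np.array(env.get_eef_pos()); env.servo_line(p0+[0,0,.15],velocity=.25)
p,q=pose(0,.32); env.goto(p,q)
p=np.array(env.get_eef_pos());Q=np.array(env.get_tcp_rot()); s=imaging.snapshot("wrist")
np.savez("w1.npz",p=p,Q=Q,**s); cv2.imwrite("pics/w1.png",s["color"]); print(p,Q,q,s["T_tool_cam"],env.get_clock(),env.get_ft_force())
```

```text
[0.6053735  0.04353966 0.32011349] [-8.28762589e-05  7.83193045e-01  6.21778602e-01  1.28072927e-04] [0.         0.78369346 0.62114778 0.        ] [[-5.22370969e-05 -9.55716068e-01 -2.94290323e-01  8.42099671e-02]
 [ 9.99999980e-01  6.31046583e-06 -1.97995329e-04  1.38468274e-04]
 [ 1.91084427e-04 -2.94290328e-01  9.55716049e-01 -2.01759886e-01]
 [ 0.00000000e+00  0.00000000e+00  0.00000000e+00  1.00000000e+00]] 3.0417 [ 0.79124951 -0.92066846  0.25546246]
```

View pics/w1.png

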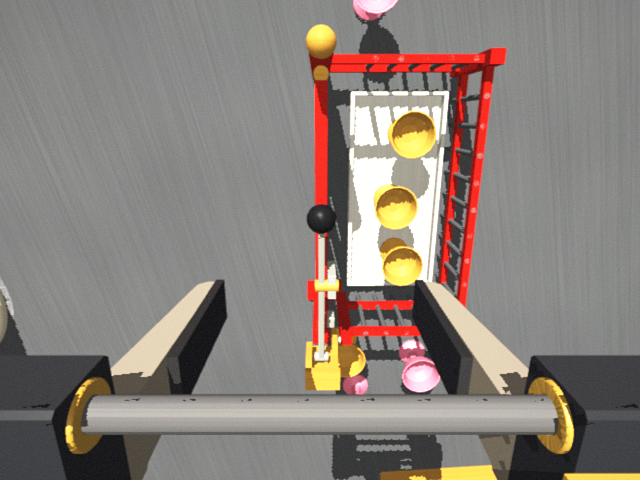

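The wrist view shows the ball at (321,219), with the gate vertical in the image along column ~321. The finial is at (321,41) and the keeper at (322,365), so yaw is nearly exact. Computing the ball's position.

Run:
```python
from h import *
s=np.load("w1.npz"); T=s["T_tool_cam"]; r=rot(s["Q"]); g=cv2.cvtColor(s["color"],cv2.COLOR_BGR2GRAY)
b=blob(g<40,321,219,17); print(b)
def W(pc): return r.apply(T[:3,:3]@pc+T[:3,3])+s["p"]
e=W(np.zeros(3))
def pl(u,v,z): d=W(np.array([(u-s["cx"])/s["fx"],(v-s["cy"])/s["fy"],1]))-e; return e+d*(z-e[2])/d[2]
B=pl(b[0],b[1],.197); px,py,H=geo(); print("ball",B,"off pen",(B[:2]-BALL)@px,(B[:2]-BALL)@py)
f=pl(321,41,.21); k=pl(322,385,.207); print("finial pen",(f[:2]-B[:2])@px,(f[:2]-B[:2])@py)
# rail direction from red mask rows 90..200
c=s["color"].astype(int); red=(c[...,2]>100)&(c[...,1]<60)&(c[...,0]<60)
rows=[v for v in range(90,205,5)]
pts=np.array([pl(np.mean([u for u in range(305,340) if red[v,u]]),v,.15)[:2] for v in rows]); l=cv2.fitLine(pts.astype(np.float32),2,0,.01,.01).ravel(); print("yaw",np.degrees(np.arctan2(l[0],l[1])),l)
v,u=np.mgrid[335:392,295:375]; z=s["range_z"][335:392,295:375]
P=np.stack([(u-s["cx"])/s["fx"]*z,(v-s["cy"])/s["fy"]*z,z],-1).reshape(-1,3); P=W(P[P[:,2]>0]); rel=P[:,:2]-B[:2]
sel=P[:,2]>.155; print(np.histogram(P[sel,2],bins=np.arange(.155,.225,.003)))
t=P[:,2]>.2; print("hood top z",np.median(P[t,2]),"pen x",np.percentile(rel[t]@px,[2,98]),"pen y",np.percentile(rel[t]@py,[2,98]))
```

```text
(np.float64(323.1496815286624), np.float64(222.94267515923568), 314)
ball [0.60830318 0.04021004 0.197     ] off pen 0.0032520355903346465 -0.0015893453862503367
finial pen -0.002372523464328433 0.14207773857462294
yaw 12.653372 [0.21905226 0.97571313 0.6211606  0.1019092 ]Traceback (most recent call last):
  File "<stdin>", line 14, in <module>
  File "<stdin>", line 4, in W
ValueError: matmul: Input operand 1 has a mismatch in its core dimension 0, with gufunc signature (n?,k),(k,m?)->(n?,m?) (size 4545 is different from 3)
```

```bash
sed -i 's/^PSI=.*/PSI=np.radians(-13.0); BALL=np.array([.607,.042])/' h.py
python3 - <<'E'
from h import *
px,py,H=geo()
def F(): f=np.array(env.get_ft_force()); return np.round([f[:2]@px,f[:2]@py,f[2]],2)
print(F())
p,q=pose(0,.25); env.goto(p,q); print(F())
print(env.servo_line(pose(0,.178)[0],velocity=.06,stop_force=6),env.get_eef_pos(),F())
eoat.clamp(8); env.wait(.3); print(env.get_gripper_width(),F(),env.get_clock(),env.get_eef_pos())
s=imaging.snapshot("wrist"); cv2.imwrite("pics/w2.png",s["color"])
E
```

```text
[ 0.98 -0.72  0.26]
[-0.17  0.21  1.12]
False [0.60735887 0.04195156 0.17858437] [-0.67  0.03 -0.3 ]
0.0006548344983505983 [-0.59  0.25  1.58] 6.4167 [0.60707558 0.04204431 0.17811787]
```

View pics/w2.png

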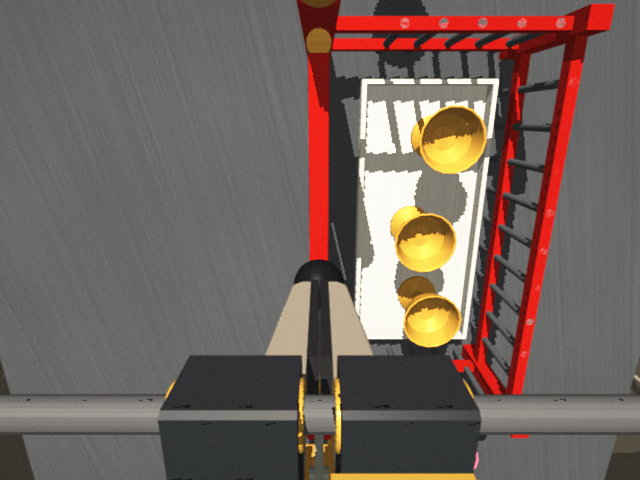

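The jaws closed to 0.7 mm, so the ball is not in them. It is visible at (318,275) just beyond the finger pair, on the hinge side. Measuring it by depth.

```bash
cat >> h.py <<'E'
def wcloud():
    p=np.array(env.get_eef_pos());Q=np.array(env.get_tcp_rot()); s=imaging.snapshot("wrist"); T=np.array(s["T_tool_cam"])
    v,u=np.mgrid[0:480,0:640]; z=s["range_z"]
    P=np.stack([(u-s["cx"])/s["fx"]*z,(v-s["cy"])/s["fy"]*z,z],-1).reshape(-1,3)
    P=rot(Q).apply(P@T[:3,:3].T+T[:3,3])+p
    return s,P.reshape(480,640,3)
def pen(P): px,py,H=geo(); d=P[...,:2]-BALL; return np.stack([d@px,d@py,P[...,2]],-1)
E
python3 - <<'E'
from h import *
s,P=wcloud(); q=pen(P)
for v,u in((263,318),(268,318),(275,318),(275,305),(275,332),(281,318),(300,318),(320,318),(340,318)): print(v,u,s["color"][v,u],q[v,u].round(4))
print(s["fx"])
w=np.load("w1.npz"); T=w["T_tool_cam"]
for v,u in((215,321),(219,321),(225,321),(232,321),(205,321)):
    z=w["range_z"][v,u]; c=np.array([(u-w["cx"])/w["fx"]*z,(v-w["cy"])/w["fy"]*z,z]); print(v,u,z,pen(rot(w["Q"]).apply(T[:3,:3]@c+T[:3,3])+w["p"]).round(4))
E
```

```text
263 318 [30 29 30] [-0.0004  0.0155  0.2003]
268 318 [33 38 34] [-0.0004  0.0136  0.2023]
275 318 [56 55 56] [-0.0004  0.0117  0.2066]
275 305 [39 38 37] [-0.0068  0.0108  0.2045]
275 332 [28 31 30] [0.0066 0.0106 0.204 ]
281 318 [54 56 57] [-0.0004  0.0106  0.2115]
300 318 [35 36 34] [-0.0003  0.0113  0.233 ]
320 318 [45 48 48] [-0.0003  0.0106  0.2487]
340 318 [51 54 57] [-2.000e-04  1.070e-02  2.627e-01]
382.6303603566669
215 321 0.3229208 [-0.0003  0.0083  0.2077]
219 321 0.32126877 [-0.0003  0.0055  0.2103]
225 321 0.32362658 [-3.000e-04  1.000e-04  2.095e-01]
232 321 0.33043572 [-0.0003 -0.0075  0.2047]
205 321 0.3288066 [-0.0002  0.0152  0.1995]
```

Run:
```python
from h import *
w=np.load("w1.npz"); T=w["T_tool_cam"]
for v,u in((284,220),(290,215),(300,200),(330,215),(290,425),(330,430),(350,170)):
    z=w["range_z"][v,u]; c=np.array([(u-w["cx"])/w["fx"]*z,(v-w["cy"])/w["fy"]*z,z]); t=T[:3,:3]@c+T[:3,3]; print(v,u,w["color"][v,u],"tool",t.round(4))
s,P=wcloud(); q=pen(P); cv2.imwrite("pics/w3.png",cv2.resize(s["color"][240:360,240:400],None,fx=5,fy=5,interpolation=cv2.INTER_NEAREST))
np.set_printoptions(linewidth=200)
for v in range(266,300,4): print(v,[(int(1000*a[0]),int(1000*a[1]),int(1000*a[2])) for a in q[v,296:344:6]])
print(env.get_gripper_width(),env.get_eef_pos(),env.get_joint_positions())
# lever/pivot visibility from the fixed cameras
for n in("scene","top"):
    s=imaging.snapshot(n); cv2.imwrite(f"pics/{n}2.png",s["color"]); np.savez(n+"2.npz",**s)
c=cv2.imread("pics/scene2.png")[100:300,280:480]; cv2.imwrite("pics/c2.png",cv2.resize(c,(600,600),interpolation=cv2.INTER_CUBIC))
```

```text
284 220 [50 51 53] tool [ 0.0109 -0.0461 -0.0378]
290 215 [57 58 61] tool [ 0.0105 -0.047  -0.0434]
300 200 [187 216 232] tool [ 0.0102 -0.051  -0.0527]
330 215 [23 21 20] tool [-0.0044 -0.0458 -0.0527]
290 425 [59 59 60] tool [ 0.0106  0.048  -0.0435]
330 430 [31 30 30] tool [ 0.0004  0.0463 -0.0607]
350 170 [59 62 66] tool [ 0.0108 -0.0496 -0.091 ]
266 [(-24, -64, 0), (-8, 12, 195), (-5, 13, 200), (-2, 14, 200), (0, 13, 200), (3, 14, 201), (6, 13, 198), (20, -64, 0)]
270 [(-24, -69, 0), (-8, 11, 199), (-5, 12, 202), (-2, 13, 204), (0, 12, 201), (3, 12, 202), (6, 12, 201), (9, 10, 197)]
274 [(-24, -73, 0), (-8, 10, 202), (-5, 11, 203), (-2, 11, 204), (0, 11, 205), (3, 11, 205), (6, 11, 204), (9, 9, 199)]
278 [(-11, 7, 200), (-8, 8, 203), (-5, 9, 204), (-2, 10, 207), (0, 10, 206), (3, 10, 206), (6, 9, 205), (9, 8, 202)]
282 [(-11, 5, 201), (-8, 9, 210), (-5, 9, 210), (-2, 10, 212), (0, 9, 210), (3, 10, 212), (6, 9, 209), (9, 9, 211)]
286 [(-10, 10, 216), (-7, 9, 215), (-5, 9, 213), (-2, 10, 216), (0, 7, 211), (3, 10, 217), (6, 9, 215), (9, 9, 215)]
290 [(0, 84, 379), (-7, 10, 220), (-4, 9, 219), (-2, 10, 221), (0, 6, 211), (3, 10, 221), (6, 9, 219), (8, 9, 218)]
294 [(-10, 10, 224), (-7, 10, 224), (-4, 10, 224), (-2, 10, 225), (0, 4, 212), (3, 10, 225), (5, 10, 225), (8, 10, 224)]
298 [(-9, 9, 228), (-7, 9, 228), (-4, 10, 229), (-2, 10, 229), (0, 2, 212), (3, 10, 230), (5, 9, 228), (8, 10, 229)]
0.0004694596767790546 [0.60708816 0.0420317  0.17809638] [-1.29251930e-01  2.47443683e-01  1.50414111e+00  8.65745950e-05  1.38974367e+00  9.75981369e-02]
```

View pics/c2.png

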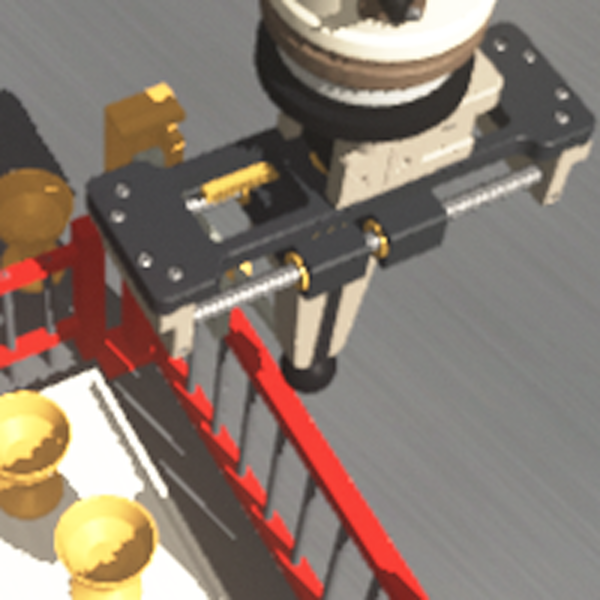

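The scene crop shows the closed fingers ending just above the ball, at crop (310,375). Wrist depth agrees: the real fingertips lie about 34 mm behind the stated TCP. The ball is undisturbed. Correcting the tool length and the +2 mm along the gate, then regrasping.

```bash
sed -i 's/BALL=np.array(\[.607,.042\])/BALL=np.array([.6075,.0440])/' h.py
cat >> h.py <<'E'
def F(): px,py,H=geo(); f=np.array(env.get_ft_force()); return np.round([f[:2]@px,f[:2]@py,f[2]],2)
E
python3 - <<'E'
from h import *
# measure tip offset from open-finger picture
w=np.load("w1.npz"); T=w["T_tool_cam"]; v,u=np.mgrid[0:480,0:640]; z=w["range_z"]
P=np.stack([(u-w["cx"])/w["fx"]*z,(v-w["cy"])/w["fy"]*z,z],-1)@T[:3,:3].T+T[:3,3]
m=(abs(abs(P[...,1])-.052)<.012)&(abs(P[...,0])<.014)&(P[...,2]>-.08)&(z>0); print("tip tool z",np.percentile(P[m][:,2],[90,98,99.5,100]))
env.servo_line(pose(0,.195)[0],velocity=.1); eoat.release(); print(F())
print(env.servo_line(pose(0,.148)[0],velocity=.05,stop_force=6),env.get_eef_pos(),F())
eoat.clamp(8); env.wait(.3); print(env.get_gripper_width(),F(),env.get_clock(),env.get_eef_pos())
E
```

```text
tip tool z [-0.03078918  0.32020769  0.32111039  0.32297205]
[ 1.1  -0.12 -0.18]
False [0.60786262 0.04396126 0.14850344] [-0.42  0.1   0.29]
0.025251753395593438 [-2.64  0.72  2.18] 10.775 [0.60724641 0.04404777 0.14798031]
```

Jaws now hold the ball (25 mm). Feeling down in 1 mm steps for the hood.

Run:
```python
from h import *
def fz():
    a=[]
    for _ in range(4): env.wait(.02); a.append(F())
    return np.mean(a,0)
p=np.array(env.get_eef_pos()); z0=p[2]; log=[]; b=fz(); print(b)
base=None
for i in range(1,28):
    env.servo_line([p[0],p[1],z0-.001*i],velocity=.012); f=fz(); z=env.get_eef_pos()[2]; log.append(f[2]); print(i,round((z0-z)*1e3,2),f.round(2))
    if i>=5 and f[2]-np.median(log[2:i])>3.5: print("contact"); break
print(env.get_clock(),env.get_gripper_width())
```

```text
[-2.7275  0.025   1.49  ]
1 0.97 [-2.48  0.84  1.32]
2 1.99 [-2.67  1.95  1.75]
3 2.98 [-2.4   3.52  1.62]
4 3.95 [-2.23  4.58  2.21]
5 4.96 [-2.26  4.64  1.89]
6 5.98 [-2.17  4.7   1.75]
7 6.98 [-2.22  4.83  1.63]
8 7.98 [-2.49  5.04  1.72]
9 9.0 [-2.17  5.2   2.11]
10 10.02 [-2.09  4.72  1.72]
11 11.08 [-2.26  4.9   2.02]
12 12.06 [-2.22  5.04  1.38]
13 13.1 [-2.16  4.65  1.46]
14 14.06 [-2.47  4.14  1.55]
15 15.04 [-1.89  5.04  1.08]
16 16.01 [-1.64  5.02  1.95]
17 17.03 [-2.15  4.48  1.44]
18 17.99 [-2.39  4.38  1.69]
19 19.06 [-2.34  3.78  1.4 ]
20 20.09 [-2.35  2.78  1.79]
21 20.45 [-4.03  1.56  4.82]
22 20.91 [-5.49  0.99  7.42]
contact
17.8083 0.025061917724815377
```

Hood contact felt at 20.1 mm of ball travel, so the slot spans about 17.0–20.1 mm. Backing off to the middle and drawing the gate out in small monitored steps.

```bash
cat > swing.py <<'E'
from h import *
import sys
Z0=.14798
def f4():
    a=[]
    for _ in range(3): env.wait(.015); a.append(np.array(env.get_ft_force()))
    return np.mean(a,0)
def comp(f,th):
    px,py,H=geo(); r=R.from_euler('z',-th); return np.round([f@r.apply([*px,0]),f@r.apply([*py,0]),f[2]],2)
E
python3 - <<'E'
from swing import *
z=Z0-.0186; p,q=pose(0,z); e=np.array(env.get_eef_pos())
env.servo_line([e[0],e[1],z],velocity=.012); print(comp(f4(),0),env.get_eef_pos())
for th in np.arange(.012,.17,.012):
    p,q=pose(th,z); env.servo_line(p,velocity=.02,orientation=q); f=comp(f4(),th); print(round(th,3),f,round((Z0-env.get_eef_pos()[2])*1e3,2))
    if f[0]>8 or abs(f[2]-1.6)>5: print("ABORT"); break
print(env.get_clock(),env.get_gripper_width())
E
```

```text
[-2.74  3.54  1.54] [0.60720631 0.04391086 0.12911039]
0.012 [1.46 2.79 1.41] 18.26
0.024 [0.94 2.89 1.68] 18.45
0.036 [0.97 1.85 2.04] 18.66
0.048 [0.66 1.35 1.31] 18.68
0.06 [0.57 1.92 1.82] 18.66
0.072 [0.04 0.89 1.22] 18.62
0.084 [0.73 0.32 0.74] 18.66
0.096 [0.01 0.19 1.67] 18.64
0.108 [0.09 0.3  1.72] 18.65
0.12 [ 0.94 -0.49  1.72] 18.69
0.132 [ 0.34 -0.75  1.36] 18.66
0.144 [ 0.76 -0.74  2.1 ] 18.64
0.156 [ 0.32 -0.91  1.71] 18.67
0.168 [ 0.5  -1.12  1.11] 18.65
22.4917 0.025053324674649304
```

Run:
```python
from swing import *
z=Z0-.0186
for th in np.linspace(.23,1.43,21):
    p,q=pose(th,z); env.servo_line(p,velocity=.06,orientation=q); f=comp(f4(),th); print(round(th,2),f)
    if np.abs(f).max()>15: print("ABORT"); break
else:
    p,q=pose(1.43,Z0-.0005); print(env.servo_line(p,velocity=.02,stop_force=6),comp(f4(),1.43))
    eoat.release(); env.wait(.3); print(comp(f4(),1.43))
    env.servo_line([p[0],p[1],.32],velocity=.15)
    s=imaging.snapshot("wrist"); cv2.imwrite("pics/w4.png",s["color"])
    env.goto_joints(np.array(env.get_joint_positions())+[-.9,0,0,0,0,0])
    for n in("top","scene"):
        t=imaging.snapshot(n); cv2.imwrite(f"pics/{n}3.png",t["color"]); np.savez(n+"3.npz",**t)
print(env.get_clock())
```

```text
0.23 [-0.94 -1.59  1.29]
0.29 [-1.7  -1.11  1.97]
0.35 [-2.09 -1.35  1.36]
0.41 [-1.48 -1.58  1.39]
0.47 [-1.11 -1.58  1.54]
0.53 [-1.62 -1.85  1.37]
0.59 [-0.25 -2.23  1.6 ]
0.65 [-0.42 -2.82  1.54]
0.71 [-0.69 -3.61  2.18]
0.77 [-1.14 -3.42  1.95]
0.83 [-0.85 -3.12  1.93]
0.89 [-0.67 -2.42  1.77]
0.95 [-1.09 -2.17  1.22]
1.01 [-0.54 -1.74  1.33]
1.07 [-0.53 -2.24  1.58]
1.13 [-0.8  -2.    1.69]
1.19 [-0.59 -2.32  2.09]
1.25 [-0.34 -3.26  1.58]
1.31 [-1.4  -3.74  1.86]
1.37 [-1.29 -3.36  1.83]
1.43 [-0.9  -3.03  1.25]
True [0.03 2.53 1.33]
[-0.09 -0.25  0.25]
34.6917
```

View pics/top3.png

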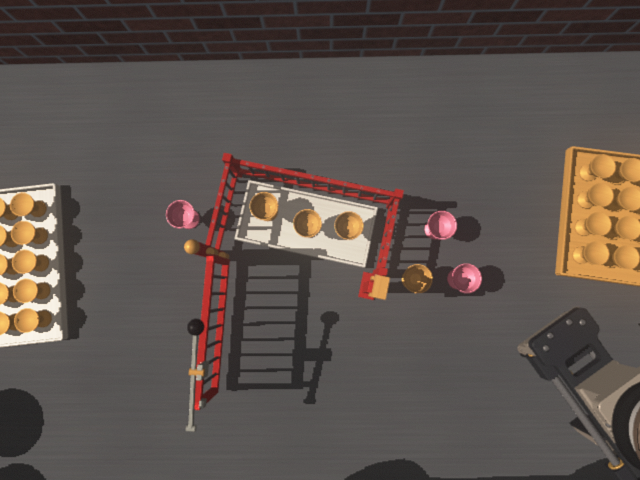

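View pics/scene3.png

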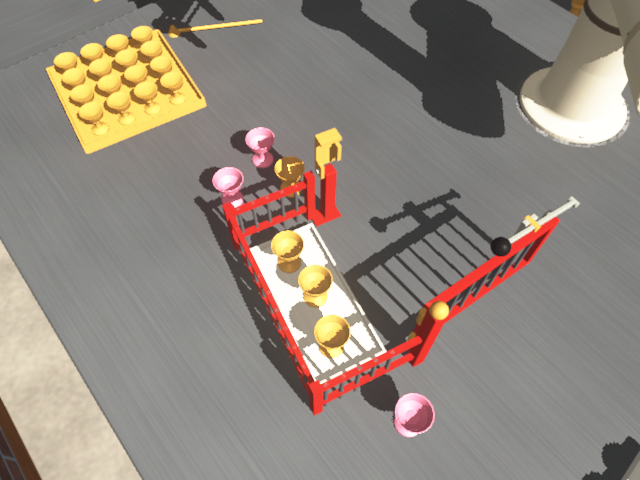

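The gate stands open along top pixels (212,260)–(203,405), with the ball at (195,327) and all lamps where they were. Quick numeric check of gate angle, ball height and lamps, then hand in.

Run:
```python
from h import *
T=np.load("top3.npz"); P=cloud(T); a=P[322:332,190:200,2]; print("ball top z",np.percentile(a[a>.15],95))
B=plane(T,195,327,.197)[:2]; px,py,H=geo(); d=B-H; print("gate",np.arctan2(d@-px,d@-py),np.linalg.norm(d))
N=P[424:433,184:198]; N=N[N[...,2]>.1]; print("nose z",np.percentile(N[:,2],[50,95]) if len(N) else None)
T0=np.load("top.npz"); 
for u,v in((264,206),(307,222),(348,225),(418,278)):
    D=cv2.absdiff(T["color"][v-18:v+18,u-18:u+18],T0["color"][v-18:v+18,u-18:u+18]); print("lamp diff",D.mean().round(2))
f=np.array(env.get_ft_force()); print(f,env.get_clock()); job_done()
```

```text
ball top z 0.21013478438532868
gate 1.430643803473894 0.12237694827391529
nose z [0.17357907 0.17710864]
lamp diff 3.35
lamp diff 3.62
lamp diff 3.85
lamp diff 4.85
[0.69811869 0.44239272 0.74900456] 34.6917
the job is handed in; nothing more can be done
```

The gate is open at about 1.43 rad and the latch bar is back at rest. I handed the job in at 34.7 s; no verdict is reported.

- **What I did:** I pinched the ball and pushed it down in 1 mm steps until the nose touched the hood at about 20 mm of ball travel. I pushed one step further, to about 4–5 N at the nose, before stopping. I then backed off to 18.6 mm, drew the gate out through the slot with little resistance and swung it on. Finally I raised the lever, released the ball and moved the arm clear.
- **Last checks:**
  - The ball's top is at 0.210 m and the nose's top at 0.173–0.177 m, which fits the bar being at rest.
  - The lamps look unmoved in before and after pictures. The image differences around them are small.
  - The arm is well clear of everything.
- **What disagreed:**
  - The real fingertips sit about 31–34 mm behind the stated TCP, so my first clamp closed above the ball, doing no harm. I corrected the height and regrasped.
  - The final lift of the lever stopped on its force limit, probably from the change in side friction. The latch still dropped to rest on release.

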